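# Turn the plate gauge over against the stop

## Robot

A 6-joint arm with a two-finger parallel gripper is mounted at the origin on a cart in front of the work surface, level with it; the furniture and walls round the work are solid. World frame = base frame: x ahead of the robot, y to its left, z up, the work surface at z = 0. Lengths are in mm, angles in degrees, forces in N, time in s.
With the tool pointing down it reaches from about 350 to 850 mm from the base axis. Payload 8.1 kg.
Tool frame: the origin (TCP) lies at the very end of the fingers, on their centre line; the grasp point (between the pads) lies 19 mm behind it; z points along the fingers, y is the line along which they close (so a half turn about z gives the same grasp; the last joint's range is limited). The gripper opens to 85 mm and grips with 20 to 120 N. Pads are 22 mm wide; open, the fingers measure 114 mm over their backs; the gripper's body (76 mm by 85 mm) begins 54 mm behind the grasp point. The pads swing forward as they close: fully open they stand 13 mm farther back than shut.
Start: joints at [70.222, 7.471, 85.268, -0, 87.261, -4.893], TCP at [154.11, 579.875, 193.392] pointing down, gripper open.
Joint ranges: [-169.43, 169.43], [-51.17, 129.36], [1.28, 143.12], [-76.62, 256.62], [0, 156.53], [-152.29, 152.29]. Speed limits (degrees/s): [136.94, 136.94, 159.86, 180, 180, 180].

## Interface

Orientations are given as [roll, pitch, yaw] about the fixed x, y, z axes, in that order (R = Rz(yaw) Ry(pitch) Rx(roll)).
In Python, from bench import * gives the robot as it stands.
- The arm moves only by the tool play_rows, never from a script. Its argument "increments" is a list of rows, each a list of 3 entries, a list of its own where there are three numbers: the gripper's target within -1 to 1 (fully open at 1, half-way at 0, shut at -1), then the shift along the tool's x, y, z in mm, then the turn about the tool's z in rad. A call has 1 to 12 rows; each row shifts and turns the commanded pose from where the row before left it, along the tool's axes as they then stand; what a row does not reach is not made up. A row lasts 1/12 s, in which the tool goes at most 41.7 mm and 7.16 degrees, less where a joint would pass 70% of its speed; a pose out of reach is approached as far as the arm can. A call is refused whole if a number of a shift passes 41.7 or a number of a turn 0.125, either way. A call with a gripper value outside its range is refused whole. The fingers move at their own pace and stop on an object; "force" is the grip in N (left out, the last holds). Time passes only in rows, so rows that do not move let the fingers close. It gives the time, the measured TCP pose, the force, the opening and the grip force at its end, in the units of the state.
- sense(): the state, without advancing time (a new reading comes with each control period).
- snapshot(name): name is "scene" or "top" or "wrist"; returns a dict with "color" (480x640x3 uint8, red, green, blue), "intrinsics" (3x3 intrinsics, pixels), "k1" (the pictures are not rectified: a ray, as slopes to the right and down, at radius r is drawn at 1 + k1 r^2 times it, then the intrinsics apply), "world_from_camera" (4x4, takes a point from camera to world coordinates). Camera axes: x right, y down, z forward; pixel columns grow to the right and rows downward; lengths in mm; the calibration is good to about 2 mm. A picture is of the moment at which its call begins. There is no depth.
- hand_in(): hands the job in; it is judged then, once.
Trained networks look in a picture, given as the dict that the camera call returned (one of the last four; its "shot" number tells which), for a name from the list of things; names that differ only in an ending like _2 or _b are one class to them, and where a whole thing is asked for, a point or a joint stands for the part that bears it (a point fixed in the world has none). Each returns a list of dicts, best first, with "p" (0 to 1); they miss things now and then, are a little off and sometimes report something else, mostly with a low value. They report only what shows in the picture. A call takes as long as a camera call. They do not tell look-alikes from the thing itself.
- find_in(query, picture): "xyz" ([x, y, z] in mm, in the coordinates of the camera as it stood for that picture, good to about 4 mm: the middle of the surface that is visible of it).
- regions_of(query, picture): "mask" (480x640 bool, what is visible of it).
- pinpoint(query, picture): "xyz" ([x, y, z] in mm, in the coordinates of the camera as it stood for that picture, good to about 4 mm: a listed point, or the origin of a listed thing).
The state is a dict: "time": time; "joint_pos": joint angles; "qd": joint speeds; "joint_efforts": joint torques, N m; "tool_pos": TCP position; "tcp_rot": TCP orientation; "ft_force": force on the tool from outside, world axes, zero at the start; "wrist_torque": the same for the moment, N m; "finger_gap": finger opening in mm; "grip_force": force on a finger pad.
Only numpy, scipy, OpenCV 4.12 (cv2) and the standard library are available. Lean on these libraries where they do the work, as an engineer would, in place of code of your own. Each camera call takes 0.05 s, during which the arm holds its last target. There are 200 camera calls.

## Task

Turn the flat plate gauge over without picking it up: with the fingertips push it along the table, end first, against the low curved stop until it rides up and leans steeply on the stop, then reach over the stop and push its raised end back toward the side it came from, so that it falls over and lies face down, flat on the table in front of the stop. One end of the gauge must stay down the whole time, never lift or carry it, and leave the stud and the hex key lying beside it where they are.

Things in the scene. Friction and masses are not known exactly. Their poses are not given: they have to be found in the camera images.
- gauge: loose flat plate gauge of light-grey metal, 50 wide (own x) x 90 long (own y) x 10 mm thick, 0.08 to 0.16 kg; two black discs and a dark strip on its face, underside plain. Origin mid underside, own z out of the face (up at the start, straight down once turned over). Starts flat on the table (z = 0), own +y toward the stop within 15 degrees, its centre 75 to 100 mm before the foot line
- end_a (a point): middle of the gauge's own +y end (the end toward the stop at the start), half way through its thickness
- end_b (a point): middle of the gauge's own -y end (the end away from the stop at the start), half way through its thickness. Room for the gripper on this side ends at a tall rack of sleeves (170 mm high, from about y = -0.18 to the left; its 14 mm foot from y = -0.20); a block of sleeves about 80 mm high stands at x over 0.61, y -0.25 to -0.45
- stop: fixed turn-over stop, smooth aluminium cove 120 mm wide (own y). Origin on the table, mid foot line; own x level into the stop, away from the gauge (about world -y), z up. Hollow face rises at 36 deg to 10 mm height (14 mm in), 56 deg to 22 mm (22 mm in), 76 deg to the lip (30 mm in); behind it stays, and a 4 mm flange to 80 mm in, screws 10 mm high
- stop_lip (a point): middle of the stop's top edge, 51 mm above the table. The face is slippery (friction 0.3 on the gauge; table 0.6): a gauge pushed by its rear end rides up and, with its rear edge at the foot line, leans on the lip at about 60 degrees and stays when let go, its raised end about 80 mm above the table
- stud: bystander: dark stepped stud standing, 15 mm across, 26 mm high; origin at the centre of its foot
- hex_key: bystander: black bent hex key lying flat, 35 x 94 x 5 mm; origin at its centre on the table
There are look-alikes about, which are no part of the job. Of the things that look like the gauge, take the one that is farthest to the robot's left at the start.

How it is judged:
By the outcome, as a careful person would: the job done as asked, in the order asked, and still so for the second after the job is handed in, with the robot touching nothing.
It also fails if it takes over 50 s, if anything falls off the work surface, if the arm or the gripper's body presses on something with over 40 N, if the wrist force passes 120 N, or if a joint passes its speed limit or range.

## Working session

There is one attempt and no reset: what is moved stays moved. The work goes in short steps, Python scripts to look and compute and a tool call to move; the robot and the scene stay as the last step left them, time stands still between calls to the robot, and variables do not carry over. Pictures are saved under pics/ and viewed, at most 10 in all, crops included, and the job is handed in when it is done.

Besides the shell and the picture viewer there is one more tool, called after ">>>" as name(argument=value, ...), one argument or row to a line, values as JSON. play_rows: Moves the arm, as the interface text tells. Its arguments: {"type":"object","properties":{"increments":{"type":"array","items":{"type":"array"}},"force":{"type":"number"}},"required":["increments"]}

```bash
mkdir -p pics; cat > h.py <<'E'
from bench import *
import numpy as np, cv2
def shot(n,f=None):
    p=snapshot(n)
    if f: cv2.imwrite('pics/'+f,cv2.cvtColor(np.array(p['color']),cv2.COLOR_RGB2BGR))
    return p
def W(p,xyz):
    T=np.array(p['world_from_camera']); return (T@np.r_[xyz,1])[:3]
def px2w(p,u,v,z=0):
    K=np.array(p['intrinsics']);T=np.array(p['world_from_camera'])
    d=np.array([(u-K[0,2])/K[0,0],(v-K[1,2])/K[1,1]]);s=d.copy()
    for _ in range(20): s=d/(1+p['k1']*(s@s))
    r=T[:3,:3]@np.r_[s,1]; t=T[:3,3]; return t+r*(z-t[2])/r[2]
def w2px(p,P):
    T=np.array(p['world_from_camera']);K=np.array(p['intrinsics'])
    c=T[:3,:3].T@(np.array(P,float)-T[:3,3]); s=c[:2]/c[2]; s=s*(1+p['k1']*(s@s))
    return np.round([K[0,0]*s[0]+K[0,2],K[1,1]*s[1]+K[1,2]],1)
E
python3 - <<'E'
from h import *
s=sense();print(s['tool_pos'],s['tcp_rot'],s['finger_gap'],s['ft_force'])
np.set_printoptions(precision=1,suppress=True)
for n in ['scene','top']:
    p=shot(n,n+'0.png')
    print(n,p['k1'],np.array(p['world_from_camera'])[:3].tolist())
    for q in ['gauge','end_a','end_b','stop','stop_lip','stud','hex_key']:
        for f in (pinpoint,):
            for d in f(q,p): print(q,f.__name__,round(d['p'],2),W(p,d['xyz']))
E
```

```text
[153.88530105 579.28935347 192.33066941] [-1.79894543e+02 -8.86812150e-03  1.65116308e+02] 85.38921425756034 [-0.06719675 -0.51741606 -0.14714458]
scene -0.17343170734926802 [[-0.7332653470995669, -0.4424881538958663, 0.5162617208400987, 6.283312460755461], [-0.6799156612425136, 0.4839281284448542, -0.5509339888743625, -32.64484749083235], [-0.006051804698366272, -0.754995231880102, -0.6557023528234469, 619.2944631034005]]
gauge call 0.88 [ 489.7 -329.8   -1.4]
gauge call 0.56 [ 332.9 -576.5   -0.7]
end_a call 0.89 [ 381.8 -579.9    7. ]
end_a call 0.88 [ 491.9 -282.1    6.1]
end_a call 0.81 [ 481.  -370.7    3.5]
end_a call 0.78 [ 367.8 -766.9    7.4]
end_a call 0.7 [ 289.8 -577.     8.9]
end_a call 0.7 [ 383.6 -680.1    1.5]
end_b call 0.89 [ 381.8 -579.9    7. ]
end_b call 0.88 [ 491.9 -282.1    6.1]
end_b call 0.81 [ 481.  -370.7    3.5]
end_b call 0.78 [ 367.8 -766.9    7.4]
end_b call 0.7 [ 289.8 -577.     8.9]
end_b call 0.7 [ 383.6 -680.1    1.5]
stop call 0.94 [ 458.5 -406.3    1.7]
stop_lip call 0.96 [ 450.7 -445.4   51.2]
stud call 0.65 [ 370.  -278.    -2.8]
hex_key call 
[... 319 characters left out ...]
e call 0.94 [ 487.3 -329.1   -3.6]
gauge call 0.93 [ 335.  -573.4    0.9]
gauge call 0.64 [ 375.9 -718.5   -3.6]
gauge call 0.54 [ 475.4 -370.7    5.2]
end_a call 0.94 [ 477.8 -372.4    6.3]
end_a call 0.94 [ 376.3 -677.5    4.3]
end_a call 0.93 [ 492.5 -282.8    6. ]
end_a call 0.91 [ 368.6 -765.6    4.8]
end_a call 0.75 [ 286.4 -571.3    4.8]
end_b call 0.94 [ 477.8 -372.4    6.3]
end_b call 0.94 [ 376.3 -677.5    4.3]
end_b call 0.93 [ 492.5 -282.8    6. ]
end_b call 0.91 [ 368.6 -765.6    4.8]
end_b call 0.75 [ 286.4 -571.3    4.8]
stop call 0.76 [ 455.1 -413.4   -3.1]
stop_lip call 0.63 [ 456.6 -437.8   55.1]
stud call 0.55 [ 363.9 -277.3   -1.5]
hex_key call 0.69 [ 349.5 -385.6    3.7]
```

View pics/scene0.png

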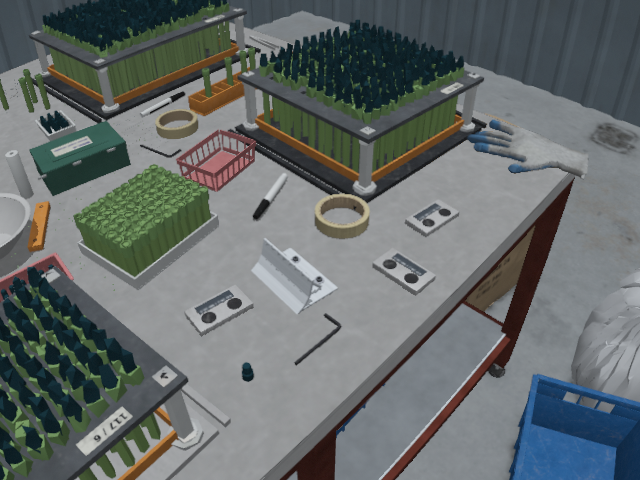

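View pics/top0.png

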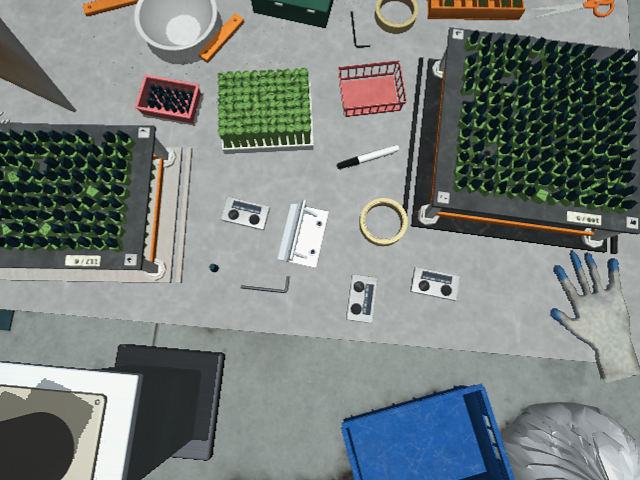

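The gauge to use is the left one, at about (246,212) in top and (218,308) in scene. The stop is just beyond it (top 304,235), with the hex key at (268,287) and the stud at (213,267). Next I need the stop's yaw.

```bash
python3 - <<'E'
from h import *
a=cv2.imread('pics/scene0.png')[225:345,175:345];b=cv2.imread('pics/top0.png')[185:300,200:340]
a=cv2.resize(a,None,fx=4,fy=4,interpolation=cv2.INTER_CUBIC);b=cv2.resize(b,(584,480),interpolation=cv2.INTER_CUBIC)
cv2.imwrite('pics/z.png',a[:, :]); cv2.imwrite('pics/z2.png',cv2.resize(cv2.imread('pics/top0.png')[185:300,200:340],None,fx=5,fy=5,interpolation=cv2.INTER_CUBIC))
E
```

```text
(no output)
```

View pics/z2.png

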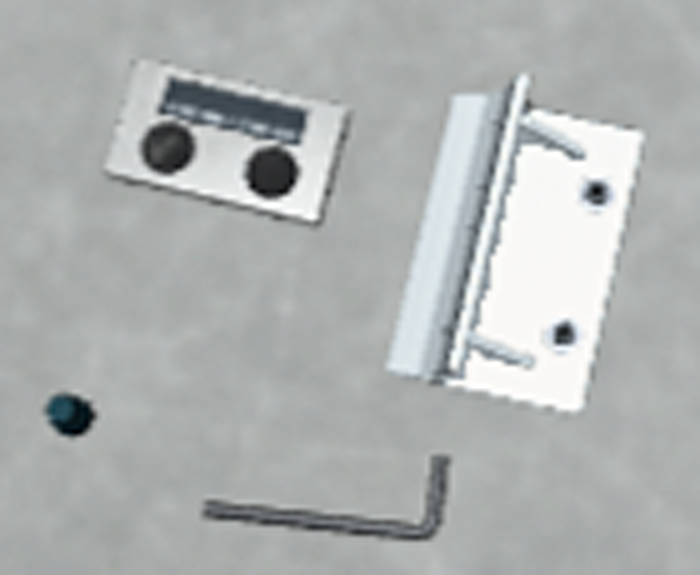

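View pics/z.png

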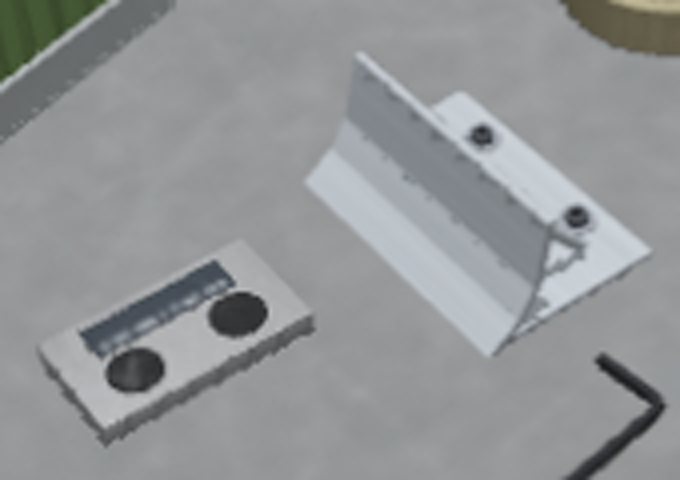

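```bash
cat > m.py <<'E'
from h import *
np.set_printoptions(precision=1,suppress=True)
t=snapshot('top');s=snapshot('scene')
T=lambda u,v,z:px2w(t,u/5+200,v/5+185,z)
S=lambda u,v,z:px2w(s,u/4+175,v/4+225,z)
for n,f,P,z in [('foot t',T,[(453,93),(388,370)],0),('foot s',S,[(305,182),(492,355)],0),('lip t',T,[(523,74),(457,378)],51),('lip s',S,[(357,53),(549,223)],51),
 ('g t',T,[(135,60),(350,105),(320,222),(105,172)],10),('g s',S,[(240,240),(314,318),(108,434),(40,348)],10)]:
    Q=[f(*p,z)[:2] for p in P]; d=Q[1]-Q[0]; print(n,np.array(Q).tolist(),'mid',np.mean(Q,0),'ang',np.degrees(np.arctan2(d[1],d[0])))
E
python3 m.py
```

```text
foot t [[515.9280849982445, -417.896114663139], [397.71094212502146, -403.40249947271894]] mid [ 456.8 -410.6] ang 173.01032535675202
foot s [[515.2556810541009, -419.23210162957685], [396.73168785519835, -404.8875344501067]] mid [ 456.  -412.1] ang 173.09924341636105
lip t [[511.5514900582807, -449.2429882600175], [388.9193182953318, -435.51959665465586]] mid [ 450.2 -442.4] ang 173.61477039052232
lip s [[511.8428277440947, -449.3988600707463], [393.1645452828502, -432.69669634023796]] mid [ 452.5 -441. ] ang 171.989102447152
g t [[515.728251615725, -286.77929422297166], [504.31184419988824, -377.21329117277304], [454.2441901143893, -370.49260624995736], [467.4051542413248, -280.72894919285847]] mid [ 485.4 -328.8] ang -97.19497162776376
g s [[501.8442771900936, -374.6979026845902], [451.2693924124259, -367.0799802177381], [463.9778014473665, -279.821689889771], [514.269848015863, -287.78971956006467]] mid [ 482.8 -327.3] ang 171.43412661908263
```

>>> play_rows(
  increments=[
    [-0.53,[0,0,-14],0.119],
    [-0.53,[0,0,-14],0.119],
    [-0.53,[0,0,-14],0.119],
    [-0.53,[0,0,-14],0.119],
    [-0.53,[0,0,-14],0.119],
    [-0.53,[0,0,-14],0.119],
    [-0.53,[0,0,-14],0.119],
    [-0.53,[0,0,-14],0.119],
    [-0.53,[0,0,-14],0.119],
    [-0.53,[0,0,-14],0.119],
    [-0.53,[0,0,-14],0.119],
    [-0.53,[0,0,-14],0.119],
  ],
)

```text
time: 1.9
tool_pos: [154.1, 579.8, 362.1]
tcp_rot: [180.0, -0.0, 83.0]
ft_force: [-0.3, -0.2, -0.1]
finger_gap: 20.2
grip_force: 0.0
```

>>> play_rows(
  increments=[
    [-0.53,[-24,32,0],0],
    [-0.53,[-24,32,0],0],
    [-0.53,[-24,32,0],0],
    [-0.53,[-24,32,0],0],
    [-0.53,[-24,32,0],0],
    [-0.53,[-24,32,0],0],
    [-0.53,[-24,32,0],0],
    [-0.53,[-24,32,0],0],
    [-0.53,[-24,32,0],0],
    [-0.53,[-24,32,0],0],
    [-0.53,[-24,32,0],0],
    [-0.53,[-24,32,0],0],
  ],
)

```text
time: 2.9
tool_pos: [503.0, 247.4, 361.7]
tcp_rot: [180.0, -0.0, 83.3]
ft_force: [0.0, 1.0, 0.4]
finger_gap: 20.0
grip_force: 0.0
```

>>> play_rows(
  increments=[
    [-0.53,[-41,4.4,0],0],
    [-0.53,[-41,4.4,0],0],
    [-0.53,[-41,4.4,0],0],
    [-0.53,[-41,4.4,0],0],
    [-0.53,[-41,4.4,0],0],
    [-0.53,[-41,4.4,0],0],
    [-0.53,[-41,4.4,0],0],
    [-0.53,[-41,4.4,0],0],
    [-0.53,[-41,4.4,0],0],
    [-0.53,[-41,4.4,0],0],
    [-0.53,[-41,4.4,0],0],
    [-0.53,[-10,0,0],0],
  ],
)

```text
time: 3.9
tool_pos: [495.0, -219.9, 360.5]
tcp_rot: [-179.9, 0.1, 83.0]
ft_force: [0.7, -1.0, 0.4]
finger_gap: 20.2
grip_force: 0.0
```

```bash
python3 - <<'E'
from h import *
np.set_printoptions(precision=1,suppress=True)
s=sense();print(s['tool_pos'],s['tcp_rot'])
p=shot('wrist','w1.png')
for q in ['gauge','end_a','stop','stop_lip']:
    for d in pinpoint(q,p): print(q,round(d['p'],2),W(p,d['xyz']))
E
```

```text
[ 495.  -219.9  360.5] [-179.9    0.1   83. ]
gauge 0.86 [ 487.6 -327.4    0.8]
end_a 0.91 [ 493.4 -281.2    4.1]
end_a 0.69 [ 479.9 -371.3    5.5]
stop 0.95 [ 456.9 -415.2   -7. ]
stop_lip 0.93 [ 453.4 -442.7   51.1]
```

View pics/w1.png

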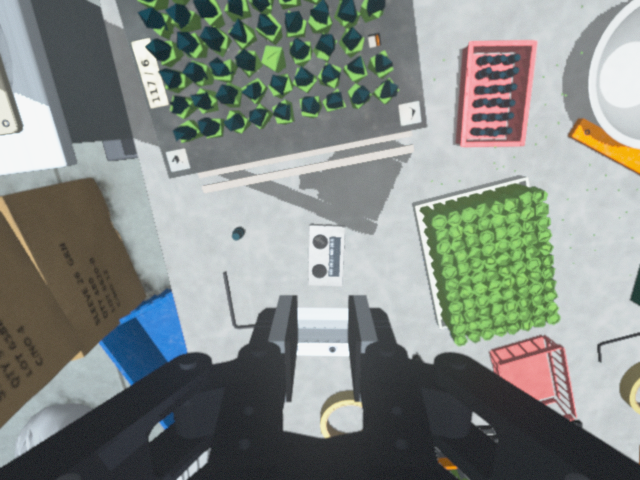

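Picture shows the gauge at (326,254), stop (323,330), bystanders (238,233) and (240,305); positions agree with the estimate. Checking where the wrist camera sits, for rack clearance.

```bash
python3 - <<'E'
from h import *
np.set_printoptions(precision=1,suppress=True)
s=sense();p=snapshot('wrist');print(s['tool_pos'],s['joint_pos'],np.array(p['world_from_camera']))
for u,v in [(182,178),(425,127),(400,160)]: print(px2w(p,u,v,150))
E
```

```text
[ 496.3 -213.5  361.6] [-28.7  -2.1  77.8   0.  104.3 -22.1] [[   1.    -0.1   -0.   504.6]
 [  -0.1   -1.    -0.3 -139.3]
 [   0.     0.3   -1.   541.3]
 [   0.     0.     0.     1. ]]
[ 360.6 -174.7  150. ]
[ 601.6 -154.2  150. ]
[ 575.9 -182.4  150. ]
```

>>> play_rows(
  increments=[
    [-0.53,[-26,1.5,0],0],
    [-0.53,[-25.5,1.5,0],0],
    [-0.53,[0,0,20],0],
    [-0.53,[0,0,36],0],
    [-0.53,[0,0,36],0],
    [-0.53,[0,0,36],0],
    [-0.53,[0,0,36],0],
    [-0.53,[0,0,36],0],
    [-0.53,[0,0,36],0],
    [-0.53,[0,0,30],0],
    [-0.53,[0,0,20],0],
    [-0.53,[0,0,0],0],
  ],
)

```text
time: 5.2
tool_pos: [490.2, -262.1, 70.0]
tcp_rot: [-179.6, -0.2, 83.4]
ft_force: [-0.9, 0.9, -0.8]
finger_gap: 20.4
grip_force: 0.0
```

```bash
python3 - <<'E'
from h import *
np.set_printoptions(precision=1,suppress=True)
s=sense();print(s['tool_pos'],s['tcp_rot'],s['ft_force'])
p=shot('wrist','w2.png')
E
```

```text
[ 490.2 -262.1   70. ] [-179.6   -0.2   83.4] [-0.9  0.9 -0.8]
```

View pics/w2.png

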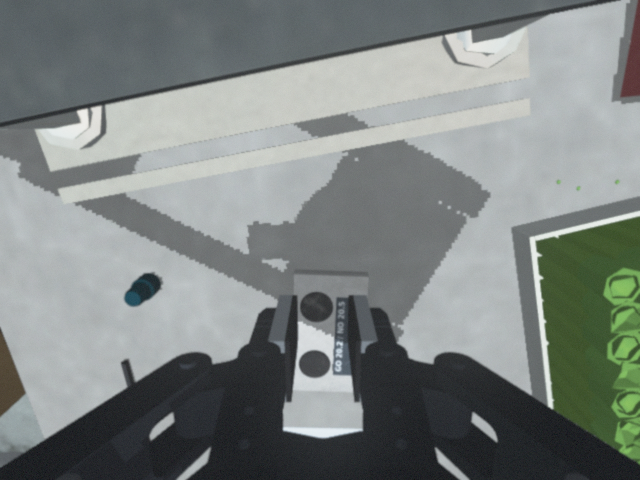

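>>> play_rows(
  increments=[
    [-0.53,[-1,1.5,20],0],
    [-0.53,[-1,1.5,20],0],
    [-0.53,[0,0,15],0],
    [-0.53,[0,0,8],0],
    [-0.53,[0,0,2],0],
    [-0.53,[0,0,0],0],
    [-0.53,[0,0,0],0],
  ],
)

```text
time: 5.83
tool_pos: [497.1, -268.8, 12.3]
tcp_rot: [179.9, 0.1, 83.3]
ft_force: [-0.2, -0.7, -0.4]
finger_gap: 20.1
grip_force: 0.0
```

>>> play_rows(
  increments=[
    [-0.53,[0,0,0],0],
    [-0.53,[0,0,0],0],
    [-0.53,[0,0,0],0],
  ],
)

```text
time: 6.08
tool_pos: [496.4, -268.7, 11.3]
tcp_rot: [179.9, 0.0, 83.3]
ft_force: [0.5, -0.1, -0.1]
finger_gap: 20.5
grip_force: 0.0
```

>>> play_rows(
  increments=[
    [-0.53,[0,-3.5,4],0],
    [-0.53,[0,0,4.5],0],
    [-0.53,[0,0,0],0],
    [-0.53,[0,0,0],0],
  ],
)

```text
time: 6.42
tool_pos: [491.7, -267.5, 1.1]
tcp_rot: [-179.9, -0.0, 83.3]
ft_force: [0.0, -0.9, -0.3]
finger_gap: 19.8
grip_force: 0.0
```

>>> play_rows(
  increments=[
    [-0.53,[-2,0,-1],0],
    [-0.53,[-4,0,0],0],
    [-0.53,[-5,0,0],0],
    [-0.53,[-5,0,0],0],
    [-0.53,[-5,0,0],0],
    [-0.53,[-5,0,0],0],
    [-0.53,[-5,0,0],0],
    [-0.53,[-4,0,0],0],
    [-0.53,[-3,0,0],0],
    [-0.53,[0,0,0],0],
  ],
)

```text
time: 7.25
tool_pos: [487.8, -306.3, 2.9]
tcp_rot: [180.0, 0.0, 83.3]
ft_force: [0.9, -1.0, 0.2]
finger_gap: 20.2
grip_force: 0.0
```

```bash
cat > look.py <<'E'
import sys
from h import *
np.set_printoptions(precision=1,suppress=True)
s=sense();print(s['tool_pos'],s['ft_force'])
ps=[snapshot(n) for n in ('top','scene')]
f=np.array([456.4,-411.3,0]);n=np.array([-.122,-.993]);t=np.array([.993,-.122])
for p in ps:
    for q in ['end_a','gauge']:
        for d in pinpoint(q,p):
            w=W(p,d['xyz']); r=(w-f)[:2]
            if np.hypot(*r)<200: print(q,round(d['p'],2),w,'s',round(r@n,1),'lat',round(r@t,1))
if len(sys.argv)>1:
    a=np.array(ps[0]['color'])[170:300,200:340];b=np.array(ps[1]['color'])[180:345,160:360]
    a=cv2.resize(a,(388,360),interpolation=cv2.INTER_CUBIC);b=cv2.resize(b,(412,360),interpolation=cv2.INTER_CUBIC)
    cv2.imwrite('pics/'+sys.argv[1],cv2.cvtColor(np.hstack([a,b]),cv2.COLOR_RGB2BGR))
E
python3 look.py
```

```text
[ 487.8 -306.3    2.9] [ 0.9 -1.   0.2]
end_a 0.93 [ 491.9 -281.7    5.5] s -133.0 lat 19.5
end_a 0.82 [ 480.1 -369.6    7.4] s -44.3 lat 18.4
end_a 0.59 [ 374.4 -579.3    5.1] s 176.8 lat -60.9
gauge 0.97 [ 485.5 -328.6   -2.2] s -85.7 lat 18.8
gauge 0.56 [ 488.6 -285.6    5.9] s -128.7 lat 16.6
end_a 0.71 [ 491.6 -285.9    1.8] s -128.8 lat 19.6
end_a 0.66 [ 382.9 -582.4    9.7] s 178.8 lat -52.1
end_a 0.57 [ 478.7 -369.4    3.7] s -44.3 lat 17.0
end_a 0.2 [ 488.7 -331.5    0.7] s -83.2 lat 22.4
gauge 0.88 [ 489.6 -331.    -0.6] s -83.8 lat 23.2
gauge 0.61 [ 448.8 -444.2   50.3] s 33.6 lat -3.5
```

```bash
python3 look.py p1.png | head -1
```

```text
[ 488.  -305.4    2.9] [ 0.2 -0.3 -0.4]
```

View pics/p1.png

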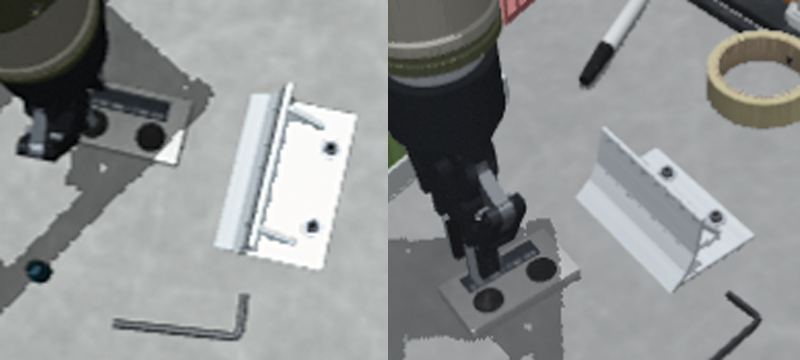

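Fingers are hovering over the gauge (left half, 90,110; right half, 490,265): partly open they stand well back of the TCP. The gauge has not been moved. I'll raise, back off, shut the gripper, and go down again.

>>> play_rows(
  increments=[
    [-0.53,[0,0,-10],0],
    [-0.53,[0,0,-12],0],
    [-1,[20,2,0],0],
    [-1,[18,0,0],0],
    [-1,[0,0,0],0],
    [-1,[0,0,0],0],
    [-1,[0,0,0],0],
    [-1,[0,0,0],0],
    [-1,[0,0,8],0],
    [-1,[0,0,8],0],
    [-1,[0,0,0],0],
    [-1,[0,0,0],0],
  ],
)

```text
time: 8.85
tool_pos: [493.2, -267.7, 7.4]
tcp_rot: [-179.9, -0.1, 83.3]
ft_force: [-0.1, 0.2, -0.0]
finger_gap: -0.1
grip_force: 0.0
```

>>> play_rows(
  increments=[
    [-1,[0,0,4.5],0],
    [-1,[0,0,0],0],
    [-1,[-4,0,0],0],
    [-1,[-4,0,0],0],
    [-1,[-4,0,0],0],
    [-1,[-4,0,0],0],
    [-1,[-4,0,0],0],
    [-1,[0,0,0],0],
  ],
)

```text
time: 9.52
tool_pos: [492.0, -289.1, 4.6]
tcp_rot: [180.0, 0.0, 83.3]
ft_force: [-0.1, -0.1, -0.0]
finger_gap: -0.1
grip_force: 0.0
```

```bash
python3 look.py
```

```text
[ 492.  -289.1    4.6] [-0.1 -0.1 -0. ]
end_a 0.87 [ 375.8 -577.7    4.9] s 175.1 lat -59.7
end_a 0.8 [ 479.1 -370.     6. ] s -43.8 lat 17.5
end_a 0.75 [ 491.8 -281.7    8.8] s -133.0 lat 19.4
end_a 0.86 [ 492.1 -283.     6.8] s -131.8 lat 19.8
end_a 0.81 [ 481.6 -372.3    5.1] s -41.8 lat 20.3
end_a 0.7 [ 381.7 -580.     6.9] s 176.6 lat -53.6
gauge 0.96 [ 488.5 -329.3   -0.6] s -85.3 lat 21.9
```

```bash
python3 - <<'E'
from h import *
print(sense()['tool_pos'])
a=np.array(snapshot('scene')['color'])[200:340,150:300];b=np.array(snapshot('wrist')['color'])[200:480,200:460]
a=cv2.resize(a,(400,373),interpolation=cv2.INTER_CUBIC);b=cv2.resize(b,(346,373))
cv2.imwrite('pics/p2.png',cv2.cvtColor(np.hstack([a,b]),cv2.COLOR_RGB2BGR))
E
```

```text
[ 491.98600524 -287.82353233    4.34634619]
```

View pics/p2.png

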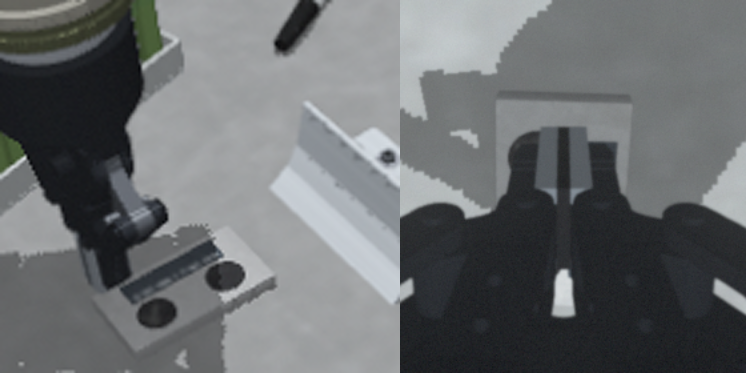

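>>> play_rows(
  increments=[
    [-1,[0,0,-5],0],
    [-1,[12,0,0],0],
    [-1,[14,0,0],0],
    [-1,[0,0,3],0],
    [-1,[0,0,3],0],
    [-1,[0,0,1],0],
    [-1,[0,0,0],0],
  ],
)

```text
time: 10.5
tool_pos: [494.6, -261.8, 1.7]
tcp_rot: [-179.9, -0.0, 83.3]
ft_force: [0.0, -0.3, -0.0]
finger_gap: 0.1
grip_force: 0.0
```

>>> play_rows(
  increments=[
    [-1,[0,0,1.5],0],
    [-1,[0,0,1.5],0],
    [-1,[0,0,0],0],
  ],
)

```text
time: 10.75
tool_pos: [494.8, -262.3, -1.0]
tcp_rot: [-180.0, -0.0, 83.3]
ft_force: [-0.9, -0.2, -0.9]
finger_gap: 0.1
grip_force: 0.0
```

>>> play_rows(
  increments=[
    [-1,[0,0,1],0],
    [-1,[0,0,1],0],
    [-1,[0,0,0],0],
  ],
)

```text
time: 11.0
tool_pos: [494.9, -262.2, -2.8]
tcp_rot: [-180.0, -0.0, 83.3]
ft_force: [-0.3, 0.2, -0.3]
finger_gap: -0.2
grip_force: 0.0
```

>>> play_rows(
  increments=[
    [-1,[0,0,1.5],0],
    [-1,[0,0,1.5],0],
    [-1,[0,0,0],0],
  ],
)

```text
time: 11.25
tool_pos: [494.8, -262.0, -6.0]
tcp_rot: [-180.0, -0.0, 83.3]
ft_force: [0.5, -0.3, -0.5]
finger_gap: -0.1
grip_force: 0.0
```

>>> play_rows(
  increments=[
    [-1,[0,0,1],0],
    [-1,[0,0,1],0],
    [-1,[0,0,0],0],
  ],
)

```text
time: 11.5
tool_pos: [494.9, -262.1, -7.8]
tcp_rot: [-180.0, -0.0, 83.3]
ft_force: [0.1, -0.3, -0.2]
finger_gap: 0.0
grip_force: 0.0
```

>>> play_rows(
  increments=[
    [-1,[0,0,1],0],
    [-1,[0,0,1],0],
    [-1,[0,0,0],0],
  ],
)

```text
time: 11.75
tool_pos: [494.9, -262.1, -9.8]
tcp_rot: [-180.0, -0.0, 83.3]
ft_force: [0.5, 0.9, 0.4]
finger_gap: -0.2
grip_force: 0.0
```

>>> play_rows(
  increments=[
    [-1,[0,0,1],0],
    [-1,[0,0,0],0],
  ],
)

```text
time: 11.92
tool_pos: [495.0, -262.1, -10.8]
tcp_rot: [-180.0, -0.0, 83.3]
ft_force: [0.2, -0.4, -0.7]
finger_gap: 0.1
grip_force: 0.0
```

>>> play_rows(
  increments=[
    [-1,[0,0,1],0],
    [-1,[0,0,1],0],
    [-1,[0,0,0],0],
  ],
)

```text
time: 12.17
tool_pos: [494.9, -262.1, -12.8]
tcp_rot: [-180.0, -0.0, 83.3]
ft_force: [-0.7, -0.3, -0.2]
finger_gap: 0.1
grip_force: 0.0
```

>>> play_rows(
  increments=[
    [-1,[0,0,1],0],
    [-1,[0,0,0],0],
  ],
)

```text
time: 12.33
tool_pos: [494.9, -262.1, -13.8]
tcp_rot: [-180.0, -0.0, 83.3]
ft_force: [-0.2, 0.5, 0.5]
finger_gap: -0.1
grip_force: 0.0
```

>>> play_rows(
  increments=[
    [-1,[0,0,1],0],
    [-1,[0,0,0],0],
  ],
)

```text
time: 12.5
tool_pos: [495.0, -262.1, -14.8]
tcp_rot: [-180.0, -0.0, 83.3]
ft_force: [0.5, 0.5, -0.5]
finger_gap: 0.0
grip_force: 0.0
```

```bash
python3 - <<'E'
from h import *
p=snapshot('scene');im=np.array(p['color']).copy()
x,y,z=sense()['tool_pos'];print(x,y,z)
o=(140,190);f=6
a=cv2.resize(im[190:300,140:270],None,fx=f,fy=f,interpolation=cv2.INTER_CUBIC)
a=np.ascontiguousarray(a[:590])
for zz,c in [(0,(255,0,0)),(15,(0,255,0)),(30,(0,0,255))]:
    for dx,dy in [(14,0),(-14,0),(0,11),(0,-11)]:
        u,v=w2px(p,[x+dx,y+dy,zz]);cv2.circle(a,(int((u-o[0]+.5)*f),int((v-o[1]+.5)*f)),4,c,-1)
cv2.imwrite('pics/p3.png',cv2.cvtColor(a,cv2.COLOR_RGB2BGR))
E
```

```text
494.9724423307047 -262.1481583830052 -14.706219893006619
```

View pics/p3.png

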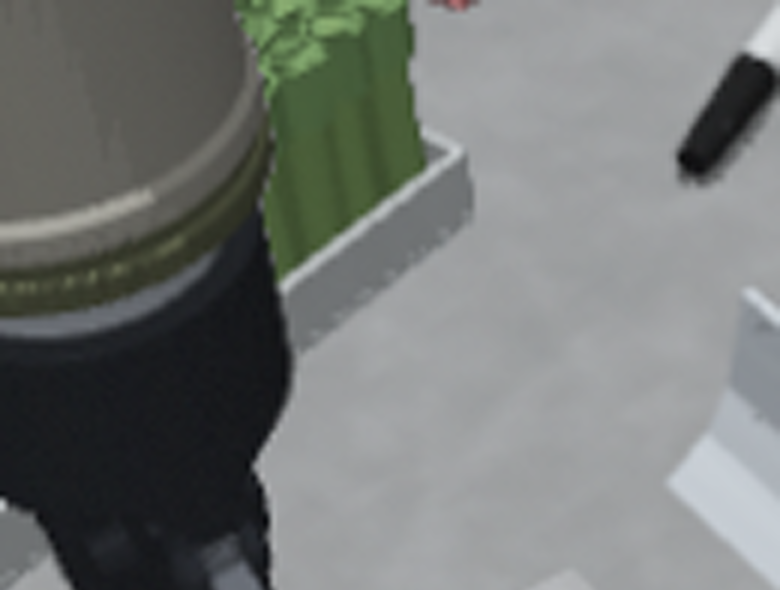

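>>> play_rows(
  increments=[
    [-1,[0,0,1],0],
    [-1,[0,0,0],0],
  ],
)

```text
time: 12.72
tool_pos: [495.0, -262.1, -15.8]
tcp_rot: [-180.0, -0.0, 83.3]
ft_force: [-0.1, -0.1, -1.0]
finger_gap: 0.1
grip_force: 0.0
```

>>> play_rows(
  increments=[
    [-1,[0,0,1],0],
    [-1,[0,0,0],0],
  ],
)

```text
time: 12.88
tool_pos: [495.0, -262.1, -16.8]
tcp_rot: [-180.0, -0.0, 83.3]
ft_force: [0.2, 0.3, 0.1]
finger_gap: 0.2
grip_force: 0.0
```

>>> play_rows(
  increments=[
    [-1,[0,0,1],0],
    [-1,[0,0,0],0],
  ],
)

```text
time: 13.05
tool_pos: [494.9, -262.1, -17.8]
tcp_rot: [-180.0, -0.0, 83.3]
ft_force: [-0.1, -1.1, -0.5]
finger_gap: -0.1
grip_force: 0.0
```

```bash
python3 - <<'E'
from h import *
p=snapshot('scene');g=np.array(p['color']).mean(2)
x,y,z=sense()['tool_pos']
for zz in(-18,0,10,20,40,73):print(zz,w2px(p,[x,y,zz]))
for v in range(255,335,2): print(v,''.join('#+-. '[min(4,int(g[v,u]//36))] for u in range(150,225)))
E
```

```text
-18 [182.4 341. ]
0 [180.2 333.3]
10 [179.  328.8]
20 [177.7 324.3]
40 [175.1 315. ]
73 [170.7 299. ]
255 ######################################+.                                   
257 ######################################-                                    
259 #####################################+.                                    
261 ####################################+.                                     
263 ###################################-                                       
265 ##################################+                                        
267 #################################-                                         
269 ################################-                                          
271 #################################-                                         
273 ##################################-                                        
275 ###################################                                        
277 ###################################.                                       
279 ###############+##############+++#
[... 1497 characters left out ...]
-------+----###########+----............-+++++++++#####-.       
319 ------------------++---+###########------..........-+++++++++++++-..      .
321 -------------------+----+##########+------..........-+#++++++#+--....  .---
323 --------------------+----##########+--------...........------......-------.
325 -------------------------+######+------------...................-------.   
327 --------------------------+#++-----------------.............----------.    
329 -------------------------------------------------.......--------------.    
331 --------------------------------------------------...-----------------.    
333 ----------------------------------------------------------------------.
```

```bash
python3 - <<'E'
from h import *
np.set_printoptions(precision=1,suppress=True)
s=sense();print(s['tool_pos'],s['joint_pos'],s['joint_efforts'],s['wrist_torque'])
p=snapshot('wrist');print(np.array(p['world_from_camera'])[:3,3])
for q in ['end_a','gauge','stud','stop','stop_lip']:
    for d in pinpoint(q,p): print(q,round(d['p'],2),W(p,d['xyz']),np.round(d['xyz']))
print(w2px(p,s['tool_pos']),w2px(p,np.add(s['tool_pos'],[0,0,30])))
g=np.array(p['color']).mean(2)
for v in range(230,345,3): print(v,''.join('#+-. '[min(4,int(g[v,u]//36))] for u in range(240,400,2)))
E
```

```text
[ 494.9 -262.1  -17.7] [-33.2  13.2 102.2  -0.   64.7 -26.4] [ -0.  -55.1 -43.2  -0.   -0.   -0. ] [ 0. -0.  0.]
[ 503.4 -187.8  162. ]
gauge 0.68 [ 485.3 -328.    -0.9] [ -2.  88. 197.]
[323.1 281.8] [323.2 309.5]
230                         ........................................................
233                      ...........................................................
236                    .............................................................
239                    .............................................................
242                  ...............................................................
245                 ................................................................
248                .................................................................
251                 ................................................................
254                .................................................................
257               ..................................................................
260             ...................
[... 1729 characters left out ...]
+...................
323        ...............-+++++++++-------+++++--------+++++++++...................
326      ................-++++++++++-------+#+++--------+++++++++-..................
329      ................-+++++++++--------+++#+--------+++++++++-..................
332 .    ................-+#+++++++--------++#++--------++++++++++..................
335 ...  ................++++++++++--------+++++--------++++++++++-.................
338 ...............------++++++++++--------+###+---------+++++++++-.................
341 ...............------+++++++++++--.....+++++-....---+++#++++#++------...........
344 ..............------++++++#+++++#++-...+++++....-+++#++++++++++------...........
```

>>> play_rows(
  increments=[
    [-1,[0,0,2],0],
    [-1,[0,0,2],0],
    [-1,[0,0,2],0],
    [-1,[0,0,0],0],
  ],
)

```text
time: 13.73
tool_pos: [494.6, -261.9, -24.3]
tcp_rot: [-179.9, -0.0, 83.3]
ft_force: [0.5, -0.0, -0.2]
finger_gap: -0.2
grip_force: 0.0
```

>>> play_rows(
  increments=[
    [-1,[0,0,1.5],0],
    [-1,[0,0,1.5],0],
    [-1,[0,0,0],0],
  ],
)

```text
time: 13.98
tool_pos: [494.8, -262.0, -27.0]
tcp_rot: [-180.0, -0.0, 83.3]
ft_force: [0.8, 0.0, 0.5]
finger_gap: -0.3
grip_force: 0.0
```

>>> play_rows(
  increments=[
    [-1,[0,0,1],0],
    [-1,[0,0,1],0],
    [-1,[0,0,0],0],
  ],
)

```text
time: 14.23
tool_pos: [494.9, -262.1, -28.8]
tcp_rot: [-180.0, -0.0, 83.3]
ft_force: [-0.4, -0.3, 0.4]
finger_gap: -0.3
grip_force: 0.0
```

```bash
python3 - <<'E'
from h import *
p=snapshot('scene');g=np.array(p['color']).mean(2)
for zz in(0,10):print(w2px(p,[494.9,-262,zz]))
for v in range(315,345,1): print(v,''.join('#+-. '[min(4,int(g[v,u]//30))] for u in range(155,215)))
E
```

```text
[180.2 333.3]
[178.9 328.9]
315 ............+++#########++++++++++++++....    .-++++++++++++
316 ............-++##########++++++##++++.....    .+++++++++++++
317 .............+##############+####+-..  ..     -+++++++++++++
318 .............-+################+---.    .     -+++++++++++++
319 .............-+-#++###########+-....          -+++++++++++++
320 ..............--..#+##########-......         .++++++++++++-
321 ..............+-..+###########+-......         -++++++++++-.
322 ..............--...+##########+-.......        ..-++++++-.. 
323 ..............-+-..+###########-.......          .........  
324 ...............+-..-######++###-........                   .
325 ...............--...+##########+-........                ...
326 ...............-+-..-##########+-.........             .....
327 ................+-...######+####-..........           ......
328 ................+-...+####+++##+-..........         ........
329 ................---..++###+++++-............       .........
330 ................---..-######+--..............    ...........
331 ..................-...+###++
[... 177 characters left out ...]
..................................................
335 ............................................................
336 ............................................................
337 ............................................................
338 ............................................................
339 ............................................................
340 ............................................................
341 ............................................................
342 ................................................ . .........
343 .............................................      .........
344 .............................................      .........
```

>>> play_rows(
  increments=[
    [-1,[0,0,2],0],
    [-1,[0,0,2],0],
    [-1,[0,0,0],0],
  ],
)

```text
time: 14.53
tool_pos: [494.7, -262.0, -33.1]
tcp_rot: [-180.0, -0.0, 83.3]
ft_force: [-0.1, -0.0, 0.5]
finger_gap: 0.1
grip_force: 0.0
```

>>> play_rows(
  increments=[
    [-1,[0,0,1.5],0],
    [-1,[0,0,1.5],0],
    [-1,[0,0,0],0],
  ],
)

```text
time: 14.78
tool_pos: [494.8, -262.1, -36.0]
tcp_rot: [-180.0, -0.0, 83.3]
ft_force: [0.2, 0.6, -0.8]
finger_gap: 0.2
grip_force: 0.0
```

>>> play_rows(
  increments=[
    [-1,[0,0,1.2],0],
    [-1,[0,0,1.2],0],
    [-1,[0,0,0],0],
  ],
)

```text
time: 15.03
tool_pos: [495.2, -262.3, -37.8]
tcp_rot: [180.0, 0.0, 83.3]
ft_force: [-0.8, 1.7, 2.5]
finger_gap: 0.1
grip_force: 1.3
```

>>> play_rows(
  increments=[
    [-1,[0,0,1],0],
    [-1,[0,0,1],0],
    [-1,[0,0,0],0],
  ],
)

```text
time: 15.28
tool_pos: [495.3, -262.3, -37.9]
tcp_rot: [-180.0, 0.0, 83.3]
ft_force: [-8.9, 6.0, 22.4]
finger_gap: 0.1
grip_force: 11.2
```

>>> play_rows(
  increments=[
    [-1,[0,0,-5.5],0],
    [-1,[0,0,0],0],
    [-1,[-5,-0.5,0],0],
    [-1,[-5,0,0],0],
    [-1,[-5,0,0],0],
    [-1,[-5,0,0],0],
    [-1,[-5,0,0],0],
    [-1,[-5,0,0],0],
    [-1,[-5,0,0],0],
    [-1,[-5,0,0],0],
    [-1,[-4,0,0],0],
    [-1,[0,0,0],0],
  ],
)

```text
time: 16.28
tool_pos: [489.3, -306.8, -34.4]
tcp_rot: [180.0, 0.0, 83.3]
ft_force: [0.3, -0.2, 0.1]
finger_gap: -0.2
grip_force: 0.0
```

```bash
python3 look.py p4.png
```

```text
[ 489.3 -306.8  -34.4] [ 0.3 -0.2  0.1]
end_a 0.78 [ 377.8 -581.4    4.6] s 178.5 lat -57.3
end_a 0.65 [ 477.1 -408.3    8. ] s -5.5 lat 20.2
end_a 0.58 [ 487.8 -315.8    7.1] s -98.6 lat 19.5
gauge 0.88 [ 484.3 -363.2    2.6] s -51.2 lat 21.8
end_a 0.85 [ 383.1 -579.9    8.6] s 176.4 lat -52.2
end_a 0.82 [ 485.3 -318.6    5.6] s -95.6 lat 17.4
end_a 0.62 [ 479.3 -409.5    6.5] s -4.6 lat 22.5
gauge 0.64 [ 488.6 -366.     2.8] s -48.9 lat 26.5
```

>>> play_rows(
  increments=[
    [-1,[-4,0,0.8],0],
    [-1,[-4,0,0],0],
    [-1,[-4,0,0],0],
    [-1,[-4,0,0],0],
    [-1,[-4,0,0],0],
    [-1,[-4,0,0],0],
    [-1,[-4,0,0],0],
    [-1,[-4,0,0],0],
    [-1,[-4,0,0],0],
    [-1,[-4,0,0],0],
    [-1,[-4,0,0],0],
    [-1,[-4,0,0],0],
  ],
)

```text
time: 17.58
tool_pos: [483.8, -354.2, -35.2]
tcp_rot: [180.0, 0.0, 83.3]
ft_force: [-0.0, 0.1, 0.0]
finger_gap: -0.1
grip_force: 0.4
```

```bash
python3 look.py
```

```text
[ 483.8 -354.2  -35.2] [-0.   0.1  0. ]
end_a 0.79 [ 471.7 -440.2   60.2] s 26.8 lat 18.7
end_a 0.71 [ 481.9 -366.3    4.6] s -47.8 lat 19.8
end_a 0.65 [ 375.3 -580.3    4.2] s 177.7 lat -59.9
gauge 0.83 [ 477.1 -407.9   27.7] s -5.8 lat 20.1
end_a 0.98 [ 481.9 -371.1    3.1] s -43.1 lat 20.4
end_a 0.84 [ 475.6 -440.1   57. ] s 26.3 lat 22.6
end_a 0.67 [ 382.8 -578.9    8.6] s 175.4 lat -52.6
gauge 0.58 [ 483.3 -411.6   27. ] s -3.0 lat 26.7
```

>>> play_rows(
  increments=[
    [-1,[-4,0,0],0],
    [-1,[-4,0,0],0],
    [-1,[-4,0,0],0],
    [-1,[-4,0,0],0],
    [-1,[-4,0,0],0],
    [-1,[-4,0,0],0],
    [-1,[-4,0,0],0],
    [-1,[-4,0,0],0],
    [-1,[-4,0,0],0],
    [-1,[0,0,0],0],
  ],
)

```text
time: 18.72
tool_pos: [479.5, -390.3, -35.2]
tcp_rot: [180.0, 0.0, 83.3]
ft_force: [0.0, -0.5, -0.2]
finger_gap: -0.1
grip_force: 0.0
```

```bash
python3 look.py
```

```text
[ 479.5 -390.3  -35.2] [ 0.  -0.5 -0.2]
end_a 0.83 [ 475.5 -403.1    6.2] s -10.4 lat 18.0
end_a 0.74 [ 376.2 -579.8    3.1] s 177.1 lat -59.1
end_a 0.59 [ 472.6 -453.4   78.1] s 39.8 lat 21.2
gauge 0.61 [ 477.  -432.9   39.7] s 18.9 lat 23.1
end_a 0.84 [ 478.3 -410.    -0.4] s -4.0 lat 21.6
end_a 0.82 [ 474.9 -451.2   80.2] s 37.3 lat 23.3
end_a 0.64 [ 378.7 -579.9    6.9] s 176.9 lat -56.6
gauge 0.96 [ 478.9 -437.1   35.7] s 22.9 lat 25.5
```

>>> play_rows(
  increments=[
    [-1,[-2,0,0],0],
    [-1,[-1.5,0,0],0],
    [-1,[0,0,0],0],
    [-1,[4,0,0],0],
    [-1,[10,0,0],0],
    [-1,[15,0,0],0],
    [-1,[0,0,0],0],
  ],
)

```text
time: 19.6
tool_pos: [482.6, -360.4, -35.9]
tcp_rot: [-179.9, -0.1, 83.4]
ft_force: [-0.6, 0.4, 0.6]
finger_gap: -0.2
grip_force: 0.0
```

```bash
python3 look.py
```

```text
[ 482.6 -360.4  -35.9] [-0.6  0.4  0.6]
end_a 0.96 [ 473.3 -450.6   79. ] s 37.0 lat 21.6
end_a 0.92 [ 476.8 -407.2    3.6] s -6.5 lat 19.8
end_a 0.63 [ 377.9 -579.3    2.1] s 176.4 lat -57.5
gauge 0.56 [ 477.1 -435.1   39. ] s 21.1 lat 23.5
gauge 0.34 [ 455.8 -439.8   52.3] s 28.3 lat 2.9
end_a 0.92 [ 476.3 -408.9   -0.4] s -4.8 lat 19.5
end_a 0.69 [ 471.  -454.1   79.9] s 40.7 lat 19.7
end_a 0.64 [ 381.3 -582.1    6.5] s 178.8 lat -53.7
end_a 0.37 [ 477.5 -436.2   40.1] s 22.1 lat 24.0
gauge 0.6 [ 477.4 -435.7   38.8] s 21.6 lat 23.8
```

>>> play_rows(
  increments=[
    [-1,[5,0,-20],0],
    [-1,[0,0,-38],0],
    [-1,[0,0,-38],0],
    [-1,[0,0,-38],0],
    [-1,[0,0,-20],0],
    [-1,[-20,0,0],0],
    [-1,[-35,0,0],0],
    [-1,[-35,0,0],0],
    [-1,[-35,0,0],0],
    [-1,[-20,0,0],0],
    [-1,[0,0,0],0],
    [-1,[0,0,0],0],
  ],
)

```text
time: 20.9
tool_pos: [465.4, -504.2, 118.2]
tcp_rot: [-180.0, -0.0, 83.2]
ft_force: [0.8, 0.1, -1.1]
finger_gap: -0.1
grip_force: 0.0
```

>>> play_rows(
  increments=[
    [-1,[0,0,15],0],
    [-1,[0,0,30],0],
    [-1,[0,0,25],0],
    [-1,[0,0,12],0],
    [-1,[0,0,7],0],
    [-1,[0,0,0],0],
    [-1,[0,0,0],0],
    [-1,[0,0,0],0],
  ],
)

```text
time: 21.57
tool_pos: [467.3, -504.0, 32.0]
tcp_rot: [179.9, 0.1, 83.3]
ft_force: [0.0, -0.7, -0.8]
finger_gap: 0.1
grip_force: 0.0
```

```bash
python3 look.py
```

```text
[ 467.3 -504.    32. ] [ 0.  -0.7 -0.8]
end_a 0.71 [ 373.9 -581.7    5.8] s 179.3 lat -61.1
end_a 0.97 [ 383.8 -579.6    6.9] s 176.0 lat -51.6
end_a 0.82 [ 476.5 -411.1    2.3] s -2.6 lat 19.9
end_a 0.65 [ 472.  -453.1   81.9] s 39.6 lat 20.6
gauge 0.72 [ 478.1 -436.9   38.3] s 22.8 lat 24.7
```

>>> play_rows(
  increments=[
    [-1,[8,0,3],0],
    [-1,[8,0,0],0],
    [-1,[6,0,0],0],
    [-1,[4,0,0],0],
    [-1,[4,0,0],0],
    [-1,[4,0,0],0],
    [-1,[4,0,0],0],
    [-1,[4,0,0],0],
    [-1,[4,0,0],0],
    [-1,[4,0,0],0],
    [-1,[4,0,0],0],
    [-1,[0,0,0],0],
  ],
)

```text
time: 22.87
tool_pos: [472.7, -448.4, 26.6]
tcp_rot: [-180.0, -0.0, 83.3]
ft_force: [-0.2, -1.1, -0.8]
finger_gap: 0.0
grip_force: 0.1
```

```bash
python3 look.py
```

```text
[ 472.7 -448.4   26.6] [-0.2 -1.1 -0.8]
end_a 0.77 [ 378.7 -581.1    4.3] s 178.1 lat -56.5
end_a 0.62 [ 473.3 -431.4   89.1] s 17.8 lat 19.3
end_a 0.52 [ 479.4 -406.3    2.7] s -7.8 lat 22.2
gauge 0.55 [ 472.8 -425.1   43.4] s 11.7 lat 18.0
gauge 0.36 [ 457.2 -411.5   -2.8] s 0.1 lat 0.8
end_a 0.94 [ 381.3 -576.3    6. ] s 173.1 lat -54.4
end_a 0.82 [ 476.8 -435.    88.2] s 21.0 lat 23.1
end_a 0.62 [ 477.7 -408.8    3.9] s -5.1 lat 20.8
gauge 0.62 [ 481.2 -428.2   44.1] s 13.8 lat 26.7
```

>>> play_rows(
  increments=[
    [-1,[4,0,0],0],
    [-1,[4,0,0],0],
    [-1,[4,0,0],0],
    [-1,[4,0,0],0],
    [-1,[4,0,0],0],
    [-1,[4,0,0],0],
    [-1,[4,0,0],0],
    [-1,[4,0,0],0],
    [-1,[4,0,0],0],
    [-1,[4,0,0],0],
    [-1,[0,0,0],0],
    [-1,[0,0,0],0],
  ],
)

```text
time: 24.17
tool_pos: [477.3, -409.4, 26.7]
tcp_rot: [180.0, 0.0, 83.3]
ft_force: [-0.2, 0.3, -0.1]
finger_gap: -0.1
grip_force: 0.0
```

```bash
python3 look.py
```

```text
[ 477.3 -409.4   26.7] [-0.2  0.3 -0.1]
end_a 0.8 [ 481.2 -394.6    7.7] s -19.6 lat 22.6
end_a 0.73 [ 488.5 -302.2    6.4] s -112.2 lat 18.5
end_a 0.7 [ 380.8 -580.8    2.3] s 177.5 lat -54.4
gauge 0.77 [ 484.9 -347.4   12.4] s -66.9 lat 20.5
end_a 0.93 [ 380.5 -581.9    7. ] s 178.6 lat -54.5
end_a 0.72 [ 479.5 -394.4    6.1] s -19.6 lat 20.9
gauge 0.87 [ 490.3 -352.4    9.1] s -62.6 lat 26.4
```

>>> play_rows(
  increments=[
    [-1,[0,0,-20],0],
    [-1,[0,0,-35],0],
    [-1,[0,0,-35],0],
    [-1,[-20,0,-35],0],
    [-1,[-30,0,-20],0],
    [-1,[-30,0,0],0],
    [-1,[-30,0,0],0],
    [-1,[0,0,0],0],
    [-1,[0,0,0],0],
  ],
)

```text
time: 25.22
tool_pos: [463.4, -520.3, 170.9]
tcp_rot: [-180.0, -0.0, 83.2]
ft_force: [-0.1, 0.2, 0.5]
finger_gap: 0.1
grip_force: 0.0
```

```bash
python3 look.py p5.png; python3 - <<'E'
from h import *
p=snapshot('top')
for q in('stud','hex_key'):
    for d in pinpoint(q,p): print(q,d['p'],W(p,d['xyz']))
E
```

```text
[ 463.4 -520.3  170.9] [-0.1  0.2  0.5]
end_a 0.56 [ 377.6 -580.     0.4] s 177.1 lat -57.7
end_a 0.97 [ 493.5 -305.2    5.3] s -109.9 lat 23.9
end_a 0.96 [ 481.2 -396.     5. ] s -18.3 lat 22.7
end_a 0.74 [ 379.9 -581.7    6. ] s 178.6 lat -55.2
end_a 0.3 [ 491.3 -353.1   12.3] s -62.1 lat 27.5
gauge 0.87 [ 489.1 -350.8   11.6] s -64.0 lat 25.1
hex_key 0.56 [ 346.30678867 -383.86413146    1.00630822]
```

View pics/p5.png

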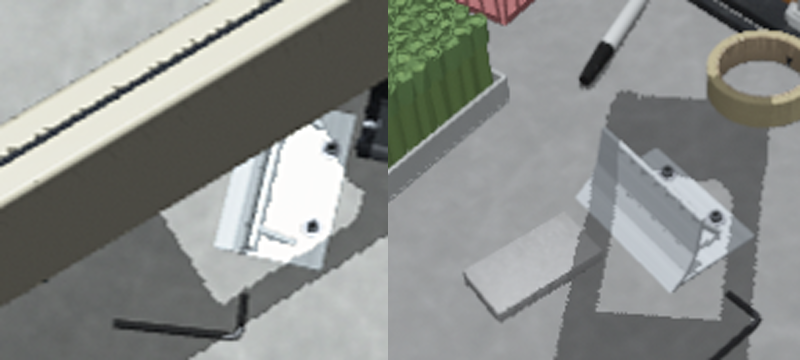

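The gauge lies flat and face down in front of the stop (right half, 535,265), with its plain underside up. The hex key is where it was, and the robot is clear.

```bash
python3 -c "
from bench import *
print(hand_in())"
```

```text
the job is handed in; nothing more can be done
None
```

I turned the gauge over against the stop and handed the job in at about 25 s: it lies flat and face down in front of the stop, one end stayed down throughout, the hex key is where it was, and nothing went near the stud (hidden behind the arm in my last check).

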